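# Seat the carving blank in the carving board

## Robot

A 7-joint arm with a two-finger parallel gripper is mounted at the origin on the work surface. World frame = base frame: x ahead of the robot, y to its left, z up, the work surface at z = 0. Lengths are in m, angles in rad, forces in N, time in s.
With the tool pointing down it reaches from about 0.4 to 0.85 m from the base axis. Payload 4.5 kg.
Tool frame: the origin (TCP) lies midway between the tips of the shut fingers; the grasp point (between the pads) lies 19 mm behind it; z points along the fingers, y is the direction in which the jaws open and shut (so a half turn about z gives the same grasp; the last joint's range is limited). The gripper opens to 88 mm and grips with 3 to 60 N. Pads are 18 mm wide; open, the fingers measure 123 mm over their backs; the gripper's body (75 mm by 187 mm) begins 45 mm behind the grasp point.
Start: joints at [1.36, 0.689, -0.195, 1.565, 0.157, 0.902, -0.215], TCP at [0.152, -0.606, 0.239] pointing down, gripper open.
Joint ranges: [-3.01, 3.01], [-0.46, 2.08], [-1.47, 1.51], [0.13, 2.56], [-1, 4.14], [0.04, 2.09], [-2.66, 2.66]. Speed limits (rad/s): [2.57, 2.57, 3.14, 3.14, 3.14, 3.14, 3.14].

## Interface

Orientations are given as a unit quaternion [x, y, z, w].
In Python, from plant import r gives the robot as it stands.
- The arm moves only by the tool play_rows, never from a script. Its argument "targets" is a list of rows, each an object of numbers: "jaw": the closure, from 0 (fully open) to 1 (shut); "dx", "dy", "dz": the shift along the tool's x, y, z in m; "yaw": the turn about the tool's z in rad. A call has exactly 5 rows; each row shifts and turns the pose as measured when the row begins, along the tool's axes as they then stand; what a row does not reach is not made up. A row lasts 1/10 s, in which the tool goes at most 50 mm and 8.59 degrees, less where a joint would pass 70% of its speed; a pose out of reach is approached as far as the arm can. A call with a gripper value outside its range is refused whole. The fingers move at their own pace and stop on an object; "squeeze" is the grip in N (left out, the last holds). Time passes only in rows, so rows that do not move let the fingers close, or fill a call up. It gives the time, the measured TCP pose, the force and the opening at its end, in the units of the state.
- r.get_state(): the state, without advancing time (a new reading comes with each control period).
- r.snapshot(name): name is "side" or "top" or "wrist"; returns a dict with "frame" (384x512x3 uint8, red, green, blue), "z_map" (384x512 float32, m along the optical axis (not along the pixel's ray), 0 where there is no reading), "mtx" (3x3 intrinsics, pixels), "position" and "orientation" of the camera in the world; the wrist camera has in their place "T_tool_cam" (4x4, takes a point from camera to tool coordinates, whose origin is the TCP and whose axes are the flange's). Camera axes: x right, y up, looking along -z (the intrinsics and any distortion apply to the point x, -y, -z); pixel columns grow to the right and rows downward; lengths in m; the calibration is good to about 2 mm. A picture is of the moment at which its call begins: read the wrist's pose just before it.
- r.finish_job(): hands the job in, once; it reports no verdict.
The state is a dict: "clock": time; "q": joint angles; "qd": joint speeds; "joint_torque": joint torques, N m; "tool_pos": TCP position; "eef_rot": TCP orientation; "contact_force": force on the tool from outside, world axes, zero at the start; "moment": the same for the moment, N m; "opening": opening from 0.0 (shut) to 1.0 (fully open).
Only numpy, scipy, OpenCV 4.12 (cv2) and the standard library are available. Lean on these libraries where they do the work, as an engineer would, in place of code of your own. Each camera call takes 0.05 s, during which the arm holds its last target.

## Task

Slide the oblong wooden blank across the carving board until it drops into the board's shallow rectangular pocket and lies flat on the pocket's floor, then let go of it. Keep it down on the board all the way rather than lifting it over, and leave the round blank where it is.

Things in the scene. Friction and masses are not known exactly. Their poses are not given: they have to be found in the camera images.
- blank_center (a point): Centre (half-way up) of the oblong blank: loose plain block of pale wood, 50 (its x) by 110 (its y, long way) by 28 mm high (z up), 70 to 140 g. Starts flat on the near half of the board, left or right, turned up to 20 degrees from it. Lying on the board's top its centre is 24 mm above the pocket's floor; home in the pocket, 14 mm. Can be gripped from above across its 50 mm width.
- pocket (a point): Centre of the floor of the carving board's pocket: 68 mm (x) by 130 mm (y), 10 mm deep, dark floor, square edges, 10 mm room round the oblong blank; z is up. The board, fixed, of brown wood on a dark base layer, 230 (x) by 320 (y) by 30 mm high, shares these axes; its flat top is 10 mm above this point and its middle 55 mm towards -x. The pocket is in the half away from the robot.
- disc_center (a point): Centre (half-way up) of the round blank, to be left alone: a loose disc of the same pale wood, 64 mm across, 28 mm high, on the near half of the board beside the oblong blank, centres about 125 to 180 mm apart. (An offcut and a small turned knob lie at the board's far corners.)
Not all that is in view belongs to the job. Leave any purple or yellow look-alike of the part that bears blank_center alone.

How it is judged:
By the outcome, as a careful person would: the job done as asked, in the order asked, and still so for the second after the job is handed in, with the robot touching nothing.
It also fails if it takes over 32 s, if anything falls off the work surface, if the arm or the gripper's body presses on something with over 40 N, if the wrist force passes 120 N, or if a joint passes its speed limit or range.

## Working session

There is one attempt and no reset: what is moved stays moved. The work goes in short steps, Python scripts to look and compute and a tool call to move; the robot and the scene stay as the last step left them, time stands still between calls to the robot, and variables do not carry over. Pictures are saved under pics/ and viewed, and the job is handed in when it is done.

Besides the shell and the picture viewer there is one more tool, called as name(argument=value, ...) on one line, values as JSON. play_rows: Moves the arm, as the interface text tells. Its arguments: {"type":"object","properties":{"targets":{"type":"array"},"squeeze":{"type":"number"}},"required":["targets"]}

```bash
mkdir -p pics; ls; cat > h.py <<'E'
import numpy as np,cv2
from plant import r
from scipy.spatial.transform import Rotation as R
def cam(s):
    return np.array(s["mtx"]),np.array(s["position"]),s["orientation"]
E
python3 - <<'E'
from h import *
st=r.get_state();print(st)
for n in ["top","side"]:
    s=r.snapshot(n);print(n,[ (k,v) for k,v in s.items() if k not in("frame","z_map")])
    cv2.imwrite(f"pics/{n}0.png",s["frame"][:,:,::-1])
    np.savez(f"{n}0.npz",**{k:np.array(v) for k,v in s.items()})
E
```

```text
pics
{'clock': 0.0, 'q': array([ 1.3598456 ,  0.68999984, -0.19454151,  1.56632289,  0.15729689,
        0.90249384, -0.21506529]), 'qd': array([ 0.00095391,  0.00010279, -0.00020842,  0.00016253,  0.00132083,
       -0.00185796,  0.00032399]), 'joint_torque': array([ 3.31159363e-04, -5.27571845e+01, -1.26696132e+00, -1.53434050e+01,
       -5.26464405e-02,  6.50269838e-03,  1.59306910e-04]), 'tool_pos': array([ 0.15126333, -0.60577625,  0.23790647]), 'eef_rot': array([ 9.92512766e-01,  1.22137509e-01, -1.66146845e-04, -9.00264365e-04]), 'contact_force': array([-0.25874305,  0.27896803,  0.05933597]), 'moment': array([0.01315829, 0.01178257, 0.05853259]), 'opening': 0.9977566681482243}
top [('mtx', array([[411.11152258,   0.        , 260.39068491],
       [  0.        , 411.11152258, 193.14968706],
       [  0.        ,   0.        ,   1.        ]])), ('position', array([0.347211  , 0.10729211, 0.72029234])), ('orientation', array([-0.06555638,  0.06778209,  0.70498624, -0.70292414]))]
side [('mtx', array([[482.89123465,   0.        , 251.3809114 ],
       [  0.        , 482.89123465, 205.09270199],
       [  0.        ,   0.        ,   1.        ]])), ('position', array([ 0.27374177, -0.50734459,  0.54693808])), ('orientation', array([ 0.44966661, -0.07073629, -0.14194272,  0.87900431]))]
```

View pics/top0.png

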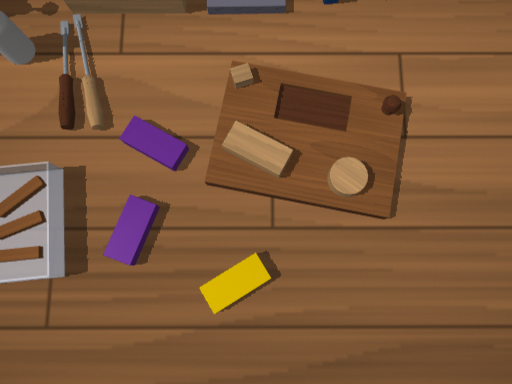

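View pics/side0.png

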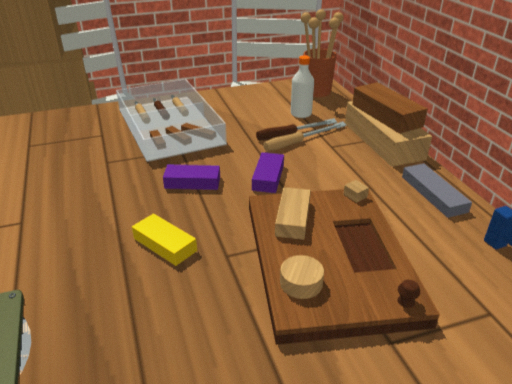

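```bash
cat >> h.py <<'E'
def ray(s,uv):
    K=np.array(s["mtx"]);uv=np.atleast_2d(uv).astype(float)
    d=np.c_[(uv[:,0]-K[0,2])/K[0,0],-(uv[:,1]-K[1,2])/K[1,1],-np.ones(len(uv))]
    return R.from_quat(s["orientation"]).apply(d)
def onplane(s,uv,z):
    d=ray(s,uv);p=np.array(s["position"]);return p+d*((z-p[2])/d[:,2])[:,None]
def bydepth(s,uv):
    uv=np.atleast_2d(uv);d=ray(s,uv);z=s["z_map"][uv[:,1].astype(int),uv[:,0].astype(int)]
    return np.array(s["position"])+d*z[:,None]
E
python3 - <<'E'
from h import *
for n,pts in (("top",[(258,148),(348,175),(313,107),(350,140),(215,170),(300,250),(150,50)]),("side",[(293,205),(302,270),(365,245),(350,300),(200,300)])):
    s=dict(np.load(n+"0.npz"));print(n);print(bydepth(s,pts).round(4))
s=dict(np.load("top0.npz"))
c=s["frame"][50:230,190:420,::-1];cv2.imwrite("pics/crop0.png",cv2.resize(c,None,fx=3.4,fy=3.3,interpolation=cv2.INTER_CUBIC))
# heightmap
v,u=np.mgrid[0:384,0:512];uv=np.c_[u.ravel(),v.ravel()]
P=bydepth(s,uv).reshape(384,512,3);Z=P[...,2]
print(np.histogram(Z[60:220,200:410],bins=np.arange(-.01,.08,.005)))
hsv=cv2.cvtColor(s["frame"],cv2.COLOR_RGB2HSV)
for p in [(258,148),(348,175),(313,107),(350,140)]:print(hsv[p[1],p[0]])
E
```

```text
top
[[ 5.505e-01  1.088e-01  5.910e-02]
 [ 5.041e-01 -4.020e-02  5.740e-02]
 [ 6.391e-01  9.300e-03  2.040e-02]
 [ 5.738e-01 -5.270e-02  2.940e-02]
 [ 5.199e-01  1.831e-01  3.050e-02]
 [ 3.840e-01  3.640e-02  1.000e-03]
 [ 7.635e-01  3.146e-01  3.000e-04]]
side
[[ 5.525e-01  1.134e-01  5.790e-02]
 [ 5.031e-01 -4.170e-02  5.890e-02]
 [ 6.443e-01  1.690e-02  2.070e-02]
 [ 5.581e-01 -9.250e-02  2.910e-02]
 [ 3.578e-01  3.000e-03 -1.000e-04]]
(array([    0,  3249,  6943,    96,    93,   860,  1833,  5221, 11178,
         126,   102,   111,   406,  2786,   381,    76,     0]), array([-0.01 , -0.005,  0.   ,  0.005,  0.01 ,  0.015,  0.02 ,  0.025,
        0.03 ,  0.035,  0.04 ,  0.045,  0.05 ,  0.055,  0.06 ,  0.065,
        0.07 ,  0.075]))
[ 16 121 179]
[ 16 122 176]
[ 11 168  82]
[ 14 163 128]
```

View pics/crop0.png

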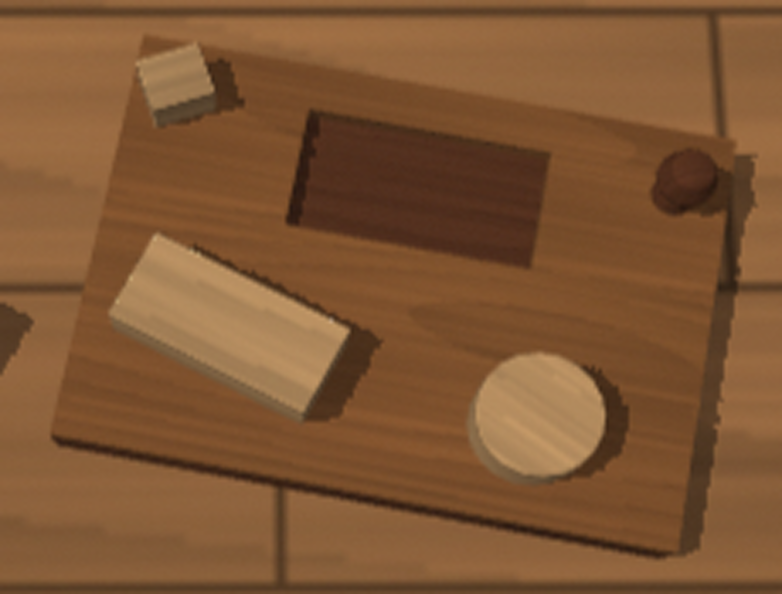

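The oblong pale blank is at top-view (258,148) and the disc at (348,175). The purple blocks at (155,143) and (132,230) and the yellow one at (236,283) are look-alikes. Only the first is pale wood lying on the near half of the board, and the crop confirms it. The pocket is at about (313,107).

```bash
cat >> h.py <<'E'
def hmap(s):
    v,u=np.mgrid[0:384,0:512];return bydepth(s,np.c_[u.ravel(),v.ravel()]).reshape(384,512,3)
def rect(mask,s,z,roi=None):
    m=(mask*255).astype(np.uint8)
    if roi: 
        k=np.zeros_like(m);x0,y0,x1,y1=roi;k[y0:y1,x0:x1]=1;m=m*k
    m=cv2.morphologyEx(m,cv2.MORPH_OPEN,np.ones((3,3)))
    cs,_=cv2.findContours(m,cv2.RETR_EXTERNAL,cv2.CHAIN_APPROX_NONE)
    c=max(cs,key=cv2.contourArea)[:,0]
    W=onplane(s,c,z)[:,:2]
    (cx,cy),(a,b),t=cv2.minAreaRect((W*1000).astype(np.float32))
    # angle of long axis in world
    if a<b: t+=90;a,b=b,a
    return np.array([cx,cy]),a,b,(t+90)%180-90
E
python3 - <<'E'
from h import *
for n,roiP,roiB in (("top",(265,75,360,140),(205,110,310,185)),("side",(325,210,405,285),(260,170,325,250))):
    s=dict(np.load(n+"0.npz"));Z=hmap(s)[...,2];hsv=cv2.cvtColor(s["frame"],cv2.COLOR_RGB2HSV)
    print(n,"blank",rect(Z>0.053,s,.058,roiB))
    print("pocket floor",rect(hsv[...,2]<100,s,.03,roiP),rect(Z<0.025,s,.03,roiP))
    if n=="top":
        print("board",rect((Z>0.025),s,.03,(200,55,412,225)))
        print("disc",rect(Z>.053,s,.058,(320,150,380,205)))
E
```

```text
top blank (array([551.38983154, 110.41854095]), 110.13496398925781, 51.00028610229492, 61.61866760253906)
pocket floor (array([636.22149658,  11.15314484]), 130.17442321777344, 68.51349639892578, 78.8323974609375) (array([634.41015625,  11.47383881]), 128.90968322753906, 65.60591888427734, 78.6212158203125)
board (array([580.99627686,  21.93547058]), 320.2567443847656, 231.3819122314453, 78.64579772949219)
disc (array([503.30303955, -40.9613533 ]), 63.17122268676758, 61.33329391479492, -2.0048675537109375)
side blank (array([550.83349609, 108.11143494]), 115.63980102539062, 49.91875457763672, 61.59181594848633)
pocket floor (array([635.88067627,  13.3877182 ]), 127.27870178222656, 66.99130249023438, 78.64850616455078) (array([633.7467041 ,   9.67201233]), 123.87565612792969, 65.21822357177734, 78.54852294921875)
```

```bash
cat >> h.py <<'E'
def left(goal,longdeg):
    st=r.get_state();Q=R.from_quat(st["eef_rot"]);M=Q.as_matrix()
    d=Q.inv().apply(np.array(goal)-st["tool_pos"])
    tx=np.degrees(np.arctan2(M[1,0],M[0,0]))
    dy=(longdeg-tx+90)%180-90   # world turn wanted
    print("t",round(st["clock"],2),"pos",st["tool_pos"].round(4),"tx",tx.round(2),"tilt",M[:,2].round(3),"q",st["q"].round(2))
    print("tool delta",d.round(4),"yaw",np.radians(-dy).round(4),"F",st["contact_force"].round(1),"open",round(st["opening"],3))
E
cat > go.sh <<'E'
python3 -c "from h import *; left([$1,$2,$3],$4)"
E
```

play_rows(targets=[{"jaw": 0, "dx": 0.042, "dy": -0.018, "dz": 0, "yaw": 0}, {"jaw": 0, "dx": 0.042, "dy": -0.018, "dz": 0, "yaw": 0}, {"jaw": 0, "dx": 0.042, "dy": -0.018, "dz": 0, "yaw": 0}, {"jaw": 0, "dx": 0.042, "dy": -0.018, "dz": 0, "yaw": 0}, {"jaw": 0, "dx": 0.042, "dy": -0.018, "dz": 0, "yaw": 0}])

```text
clock: 0.6
tool_pos: [0.3294, -0.4697, 0.2345]
eef_rot: [0.994, 0.113, -0.004, -0.001]
contact_force: [0.7, -0.8, 0.5]
opening: 0.995
```

```bash
bash go.sh 0.48 -0.35 0.239 61.6
```

```text
t 0.6 pos [ 0.3294 -0.4697  0.2345] tx 12.96 tilt [-0.008  0.001 -1.   ] q [ 0.97  0.63 -0.16  1.72  0.14  0.81 -0.6 ]
tool delta [ 0.1736 -0.0829 -0.0056] yaw -0.849 F [ 0.7 -0.8  0.5] open 0.995
```

play_rows(targets=[{"jaw": 0, "dx": 0.042, "dy": -0.02, "dz": 0, "yaw": 0}, {"jaw": 0, "dx": 0.042, "dy": -0.02, "dz": 0, "yaw": 0}, {"jaw": 0, "dx": 0.042, "dy": -0.024, "dz": 0, "yaw": 0}, {"jaw": 0, "dx": 0.02, "dy": -0.045, "dz": 0, "yaw": 0}, {"jaw": 0, "dx": 0.02, "dy": -0.045, "dz": 0, "yaw": 0}])

```text
clock: 1.1
tool_pos: [0.4644, -0.2775, 0.2317]
eef_rot: [0.994, 0.113, -0.003, -0.001]
contact_force: [0.7, -0.6, 0.1]
opening: 1.003
```

```bash
bash go.sh 0.551 0.110 0.2 61.6
```

```text
t 1.1 pos [ 0.4644 -0.2775  0.2317] tx 12.95 tilt [-0.006  0.001 -1.   ] q [ 0.54  0.59 -0.14  1.83  0.12  0.74 -1.01]
tool delta [ 0.1714 -0.3582  0.0316] yaw -0.8492 F [ 0.7 -0.6  0.1] open 1.003
```

play_rows(targets=[{"jaw": 0, "dx": 0.02, "dy": -0.043, "dz": 0, "yaw": 0}, {"jaw": 0, "dx": 0.02, "dy": -0.043, "dz": 0, "yaw": 0}, {"jaw": 0, "dx": 0.02, "dy": -0.043, "dz": 0, "yaw": 0}, {"jaw": 0, "dx": 0.02, "dy": -0.043, "dz": 0, "yaw": 0}, {"jaw": 0, "dx": 0.02, "dy": -0.043, "dz": 0, "yaw": 0}])

```text
clock: 1.6
tool_pos: [0.5138, -0.0355, 0.2305]
eef_rot: [0.994, 0.113, -0.004, -0.001]
contact_force: [0.8, -0.4, 0.0]
opening: 0.995
```

play_rows(targets=[{"jaw": 0, "dx": 0.022, "dy": -0.043, "dz": 0, "yaw": 0}, {"jaw": 0, "dx": 0.022, "dy": -0.043, "dz": 0, "yaw": 0}, {"jaw": 0, "dx": 0.022, "dy": -0.043, "dz": 0, "yaw": 0}, {"jaw": 0, "dx": 0, "dy": 0, "dz": 0, "yaw": -0.14}, {"jaw": 0, "dx": 0, "dy": 0, "dz": 0, "yaw": -0.14}])

```text
clock: 2.1
tool_pos: [0.5486, 0.1231, 0.2291]
eef_rot: [0.966, 0.259, -0.004, -0.004]
contact_force: [0.4, -0.1, -0.3]
opening: 1.003
```

play_rows(targets=[{"jaw": 0, "dx": 0, "dy": 0, "dz": 0, "yaw": -0.14}, {"jaw": 0, "dx": 0, "dy": 0, "dz": 0, "yaw": -0.14}, {"jaw": 0, "dx": 0, "dy": 0, "dz": 0, "yaw": -0.14}, {"jaw": 0, "dx": 0, "dy": 0, "dz": 0, "yaw": -0.14}, {"jaw": 0, "dx": 0, "dy": 0, "dz": 0, "yaw": 0}])

```text
clock: 2.6
tool_pos: [0.5468, 0.1256, 0.2271]
eef_rot: [0.849, 0.529, -0.004, -0.006]
contact_force: [-0.8, -0.5, -0.3]
opening: 1.001
```

```bash
bash go.sh 0.551 0.110 0.2 61.6
```

```text
t 2.6 pos [0.5468 0.1256 0.2271] tx 63.83 tilt [-0.014  0.006 -1.   ] q [-0.09  0.64 -0.35  1.76  0.28  0.81 -1.03]
tool delta [-0.0121  0.0111  0.0269] yaw 0.0389 F [-0.8 -0.5 -0.3] open 1.001
```

play_rows(targets=[{"jaw": 0, "dx": -0.012, "dy": 0.011, "dz": 0.02, "yaw": 0.039}, {"jaw": 0, "dx": 0, "dy": 0, "dz": 0.035, "yaw": 0}, {"jaw": 0, "dx": 0, "dy": 0, "dz": 0.035, "yaw": 0}, {"jaw": 0, "dx": 0, "dy": 0, "dz": 0.02, "yaw": 0}, {"jaw": 0, "dx": 0, "dy": 0, "dz": 0, "yaw": 0}])

```text
clock: 3.1
tool_pos: [0.5515, 0.11, 0.114]
eef_rot: [0.864, 0.503, -0.003, -0.006]
contact_force: [0.0, 0.2, 0.5]
opening: 1.004
```

```bash
bash go.sh 0.551 0.1095 0.036 61.6; python3 - <<'E'
from h import *
for n in("wrist","side"):
    s=r.snapshot(n);cv2.imwrite(f"pics/{n}1.png",s["frame"][:,:,::-1])
E
```

```text
t 3.1 pos [0.5515 0.11   0.114 ] tx 60.41 tilt [-0.01   0.007 -1.   ] q [-0.12  0.8  -0.26  1.85  0.35  0.55 -1.12]
tool delta [-0.0008  0.0007  0.078 ] yaw -0.0208 F [0.  0.2 0.5] open 1.004
```

View pics/wrist1.png

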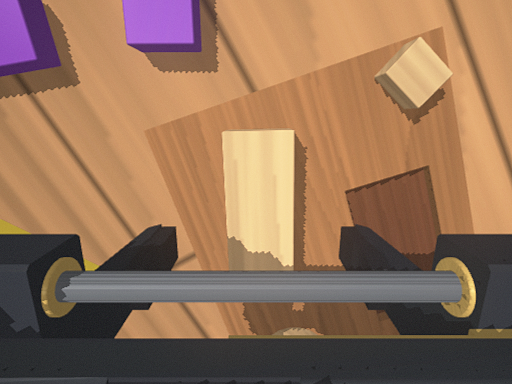

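View pics/side1.png

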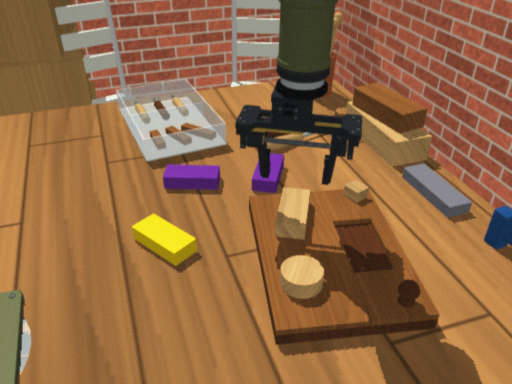

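The wrist view shows the blank (columns 222–294) centred between the fingers (177 and 340) and square to them. I'm descending with the tips kept just above the board.

play_rows(targets=[{"jaw": 0, "dx": 0, "dy": 0, "dz": 0.03, "yaw": -0.02}, {"jaw": 0, "dx": 0, "dy": 0, "dz": 0.025, "yaw": 0}, {"jaw": 0, "dx": 0, "dy": 0, "dz": 0.015, "yaw": 0}, {"jaw": 0, "dx": 0, "dy": 0, "dz": 0, "yaw": 0}, {"jaw": 0, "dx": 0, "dy": 0, "dz": 0, "yaw": 0}])

```text
clock: 3.7
tool_pos: [0.5602, 0.1134, 0.0527]
eef_rot: [0.86, 0.51, 0.007, -0.003]
contact_force: [-0.2, -0.8, 0.5]
opening: 1.002
```

```bash
bash go.sh 0.551 0.1095 0.037 61.6
```

```text
t 3.7 pos [0.5602 0.1134 0.0527] tx 61.28 tilt [ 0.01   0.012 -1.   ] q [-0.15  0.9  -0.21  1.87  0.4   0.4  -1.15]
tool delta [-0.0081 -0.0062  0.0156] yaw -0.0055 F [-0.2 -0.8  0.5] open 1.002
```

play_rows(targets=[{"jaw": 0, "dx": -0.008, "dy": -0.006, "dz": 0.003, "yaw": 0}, {"jaw": 0, "dx": 0, "dy": 0, "dz": 0.004, "yaw": 0}, {"jaw": 0, "dx": 0, "dy": 0, "dz": 0.004, "yaw": 0}, {"jaw": 0, "dx": 0, "dy": 0, "dz": 0, "yaw": 0}, {"jaw": 0, "dx": 0, "dy": 0, "dz": 0, "yaw": 0}])

```text
clock: 4.2
tool_pos: [0.5529, 0.1095, 0.0449]
eef_rot: [0.861, 0.509, 0.011, -0.002]
contact_force: [1.0, 0.8, -0.2]
opening: 1.004
```

```bash
bash go.sh 0.551 0.1095 0.037 61.6
```

```text
t 4.2 pos [0.5529 0.1095 0.0449] tx 61.19 tilt [ 0.017  0.014 -1.   ] q [-0.16  0.9  -0.19  1.9   0.41  0.36 -1.16]
tool delta [-0.0011 -0.0017  0.0079] yaw -0.0071 F [ 1.   0.8 -0.2] open 1.004
```

play_rows(targets=[{"jaw": 0, "dx": -0.001, "dy": -0.002, "dz": 0.005, "yaw": -0.007}, {"jaw": 0, "dx": 0, "dy": 0, "dz": 0.004, "yaw": 0}, {"jaw": 0, "dx": 0, "dy": 0, "dz": 0.002, "yaw": 0}, {"jaw": 0, "dx": 0, "dy": 0, "dz": 0, "yaw": 0}, {"jaw": 0, "dx": 0, "dy": 0, "dz": 0, "yaw": 0}])

```text
clock: 4.7
tool_pos: [0.5508, 0.11, 0.0326]
eef_rot: [0.859, 0.512, 0.011, -0.002]
contact_force: [-0.8, -0.9, -0.6]
opening: 0.999
```

```bash
bash go.sh 0.551 0.1095 0.037 61.6
```

```text
t 4.7 pos [0.5508 0.11   0.0326] tx 61.64 tilt [ 0.016  0.014 -1.   ] q [-0.17  0.92 -0.18  1.91  0.42  0.33 -1.17]
tool delta [-0.0003  0.0005 -0.0044] yaw 0.0006 F [-0.8 -0.9 -0.6] open 0.999
```

play_rows(targets=[{"jaw": 0, "dx": 0, "dy": 0, "dz": -0.003, "yaw": 0}, {"jaw": 0, "dx": 0, "dy": 0, "dz": -0.001, "yaw": 0}, {"jaw": 0, "dx": 0, "dy": 0, "dz": 0, "yaw": 0}, {"jaw": 0, "dx": 0, "dy": 0, "dz": 0, "yaw": 0}, {"jaw": 0, "dx": 0, "dy": 0, "dz": 0, "yaw": 0}])

```text
clock: 5.2
tool_pos: [0.5511, 0.11, 0.0374]
eef_rot: [0.859, 0.512, 0.011, -0.002]
contact_force: [1.3, -0.1, 0.2]
opening: 1.002
```

```bash
bash go.sh 0.551 0.1095 0.036 61.6
```

```text
t 5.2 pos [0.5511 0.11   0.0374] tx 61.63 tilt [ 0.017  0.015 -1.   ] q [-0.17  0.92 -0.18  1.91  0.42  0.33 -1.17]
tool delta [-0.0005  0.0001  0.0014] yaw 0.0004 F [ 1.3 -0.1  0.2] open 1.002
```

play_rows(targets=[{"jaw": 1, "dx": 0, "dy": 0, "dz": 0, "yaw": 0}, {"jaw": 1, "dx": 0, "dy": 0, "dz": 0, "yaw": 0}, {"jaw": 1, "dx": 0, "dy": 0, "dz": 0, "yaw": 0}, {"jaw": 1, "dx": 0, "dy": 0, "dz": 0, "yaw": 0}, {"jaw": 1, "dx": 0, "dy": 0, "dz": 0, "yaw": 0}], squeeze=10)

```text
clock: 5.7
tool_pos: [0.5511, 0.1099, 0.0374]
eef_rot: [0.859, 0.512, 0.011, -0.002]
contact_force: [0.2, 0.3, 0.6]
opening: 0.567
```

play_rows(targets=[{"jaw": 1, "dx": 0, "dy": 0, "dz": 0, "yaw": 0}, {"jaw": 1, "dx": 0, "dy": 0, "dz": 0, "yaw": 0}, {"jaw": 1, "dx": 0, "dy": 0, "dz": 0, "yaw": 0}, {"jaw": 1, "dx": 0, "dy": 0, "dz": 0, "yaw": 0}, {"jaw": 1, "dx": 0, "dy": 0, "dz": 0, "yaw": 0}])

```text
clock: 6.2
tool_pos: [0.5511, 0.1099, 0.0374]
eef_rot: [0.859, 0.512, 0.011, -0.002]
contact_force: [-0.3, -0.1, 0.7]
opening: 0.564
```

```bash
bash go.sh 0.635 0.0112 0.036 78.7;  python3 - <<'E'
from h import *
for n in("wrist","side"):
    s=r.snapshot(n);cv2.imwrite(f"pics/{n}2.png",s["frame"][:,:,::-1])
E
```

```text
t 6.2 pos [0.5511 0.1099 0.0374] tx 61.62 tilt [ 0.017  0.014 -1.   ] q [-0.17  0.92 -0.18  1.91  0.42  0.33 -1.17]
tool delta [-0.047   0.1207  0.0014] yaw -0.2981 F [-0.3 -0.1  0.7] open 0.564
```

View pics/wrist2.png

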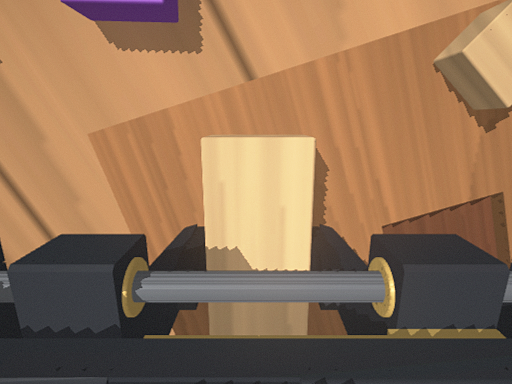

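View pics/side2.png

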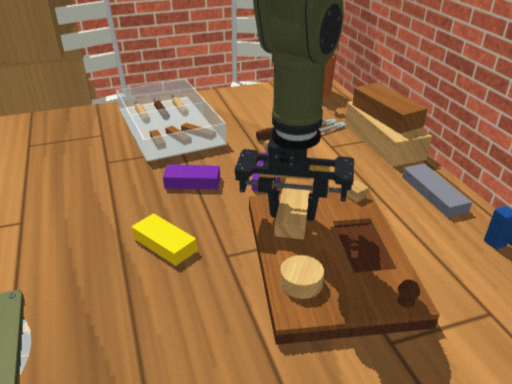

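Gripped: the opening of 0.564 is about 49.6 mm. Now sliding it along the board.

play_rows(targets=[{"jaw": 1, "dx": -0.004, "dy": 0.01, "dz": 0.0, "yaw": -0.03}, {"jaw": 1, "dx": -0.004, "dy": 0.01, "dz": 0.0, "yaw": -0.03}, {"jaw": 1, "dx": -0.003, "dy": 0.01, "dz": 0.0, "yaw": -0.03}, {"jaw": 1, "dx": -0.003, "dy": 0.01, "dz": 0, "yaw": -0.03}, {"jaw": 1, "dx": 0, "dy": 0, "dz": 0, "yaw": 0}])

```text
clock: 6.8
tool_pos: [0.5806, 0.0809, 0.0374]
eef_rot: [0.825, 0.566, 0.011, -0.002]
contact_force: [-0.4, -0.3, 0.6]
opening: 0.562
```

```bash
bash go.sh 0.635 0.0112 0.036 78.7
```

```text
t 6.8 pos [0.5806 0.0809 0.0374] tx 68.92 tilt [ 0.015  0.016 -1.   ] q [-0.07  0.94 -0.25  1.83  0.47  0.42 -1.02]
tool delta [-0.0454  0.0758  0.0011] yaw -0.1707 F [-0.4 -0.3  0.6] open 0.562
```

play_rows(targets=[{"jaw": 1, "dx": -0.006, "dy": 0.01, "dz": 0.0, "yaw": -0.04}, {"jaw": 1, "dx": -0.006, "dy": 0.01, "dz": 0.0, "yaw": -0.04}, {"jaw": 1, "dx": -0.005, "dy": 0.01, "dz": 0.0, "yaw": -0.04}, {"jaw": 1, "dx": -0.004, "dy": 0.01, "dz": 0, "yaw": -0.03}, {"jaw": 1, "dx": 0, "dy": 0, "dz": 0, "yaw": 0}])

```text
clock: 7.3
tool_pos: [0.6096, 0.0526, 0.0374]
eef_rot: [0.778, 0.628, 0.01, -0.004]
contact_force: [1.0, -0.2, 1.0]
opening: 0.568
```

```bash
bash go.sh 0.635 0.0112 0.036 78.7
```

```text
t 7.3 pos [0.6096 0.0526 0.0374] tx 77.88 tilt [ 0.011  0.019 -1.   ] q [ 0.03  0.96 -0.32  1.74  0.53  0.51 -0.84]
tool delta [-0.0352  0.0335  0.0009] yaw -0.0144 F [ 1.  -0.2  1. ] open 0.568
```

play_rows(targets=[{"jaw": 1, "dx": -0.008, "dy": 0.008, "dz": 0.0, "yaw": -0.014}, {"jaw": 1, "dx": -0.008, "dy": 0.008, "dz": 0.0, "yaw": 0}, {"jaw": 1, "dx": -0.008, "dy": 0.008, "dz": 0.0, "yaw": 0}, {"jaw": 1, "dx": -0.006, "dy": 0.006, "dz": 0, "yaw": 0}, {"jaw": 1, "dx": 0, "dy": 0, "dz": 0, "yaw": 0}])

```text
clock: 7.8
tool_pos: [0.633, 0.0163, 0.0367]
eef_rot: [0.773, 0.634, 0.01, -0.005]
contact_force: [-0.6, -0.7, -0.0]
opening: 0.564
```

```bash
bash go.sh 0.635 0.0112 0.036 78.7;python3 - <<'E'
from h import *
for n in("top","side"):
    s=r.snapshot(n);cv2.imwrite(f"pics/{n}3.png",s["frame"][:,:,::-1]);np.savez(f"{n}3.npz",**{k:np.array(v) for k,v in s.items()})
    s["frame"]
E
```

```text
t 7.8 pos [0.633  0.0163 0.0367] tx 78.72 tilt [ 0.009  0.02  -1.   ] q [ 0.1   0.99 -0.36  1.67  0.53  0.57 -0.75]
tool delta [-0.0046  0.0029  0.0006] yaw 0.0004 F [-0.6 -0.7 -0. ] open 0.564
```

View pics/side3.png

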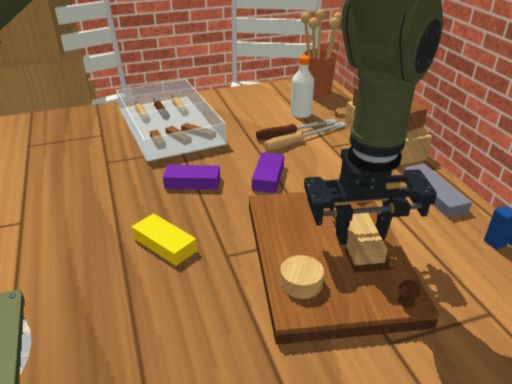

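View pics/top3.png

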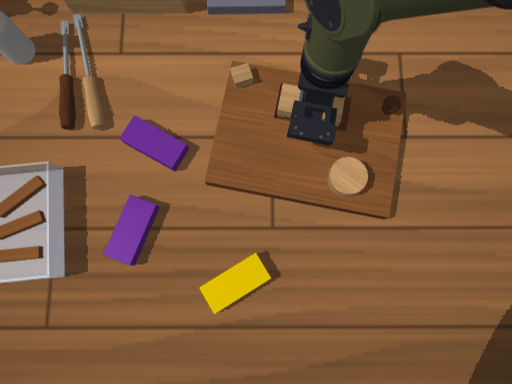

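play_rows(targets=[{"jaw": 1, "dx": -0.004, "dy": 0.003, "dz": 0.0, "yaw": 0}, {"jaw": 1, "dx": 0, "dy": 0, "dz": 0.0, "yaw": 0}, {"jaw": 1, "dx": 0, "dy": 0, "dz": 0.0, "yaw": 0}, {"jaw": 1, "dx": 0, "dy": 0, "dz": 0, "yaw": 0}, {"jaw": 1, "dx": 0, "dy": 0, "dz": 0, "yaw": 0}])

```text
clock: 8.4
tool_pos: [0.6333, 0.0144, 0.0361]
eef_rot: [0.772, 0.636, 0.009, -0.006]
contact_force: [0.5, 0.5, -0.8]
opening: 0.564
```

```bash
bash go.sh 0.635 0.0112 0.036 78.7;python3 - <<'E'
from h import *
s=r.snapshot("side")
f=s["frame"][190:290,310:430,::-1];cv2.imwrite("pics/side4.png",cv2.resize(f,None,fx=5,fy=5,interpolation=cv2.INTER_CUBIC))
E
```

```text
t 8.4 pos [0.6333 0.0144 0.0361] tx 78.93 tilt [ 0.006  0.022 -1.   ] q [ 0.11  0.99 -0.36  1.66  0.53  0.58 -0.74]
tool delta [-0.0028  0.0023  0.    ] yaw 0.004 F [ 0.5  0.5 -0.8] open 0.564
```

View pics/side4.png

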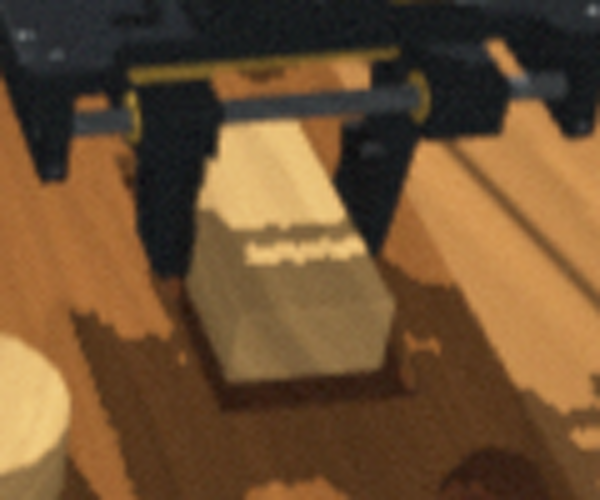

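The blank sits over the pocket with dark gaps along its left and near edges. Releasing.

play_rows(targets=[{"jaw": 0.6, "dx": -0.002, "dy": 0.002, "dz": 0.0, "yaw": 0}, {"jaw": 0, "dx": 0, "dy": 0, "dz": 0.0, "yaw": 0}, {"jaw": 0, "dx": 0, "dy": 0, "dz": 0.0, "yaw": 0}, {"jaw": 0, "dx": 0, "dy": 0, "dz": 0, "yaw": 0}, {"jaw": 0, "dx": 0, "dy": 0, "dz": 0, "yaw": 0}])

```text
clock: 8.95
tool_pos: [0.6356, 0.0122, 0.0366]
eef_rot: [0.772, 0.636, 0.01, -0.006]
contact_force: [-0.1, 1.0, -0.8]
opening: 0.903
```

```bash
bash go.sh 0.635 0.0112 0.2 78.7;python3 - <<'E'
from h import *
s=r.snapshot("side")
f=s["frame"][190:290,310:430,::-1];cv2.imwrite("pics/side5.png",cv2.resize(f,None,fx=5,fy=5,interpolation=cv2.INTER_CUBIC))
E
```

```text
t 8.95 pos [0.6356 0.0122 0.0366] tx 78.95 tilt [ 0.008  0.022 -1.   ] q [ 0.12  0.99 -0.36  1.66  0.53  0.58 -0.73]
tool delta [ 0.0027  0.0002 -0.1634] yaw 0.0043 F [-0.1  1.  -0.8] open 0.903
```

View pics/side5.png

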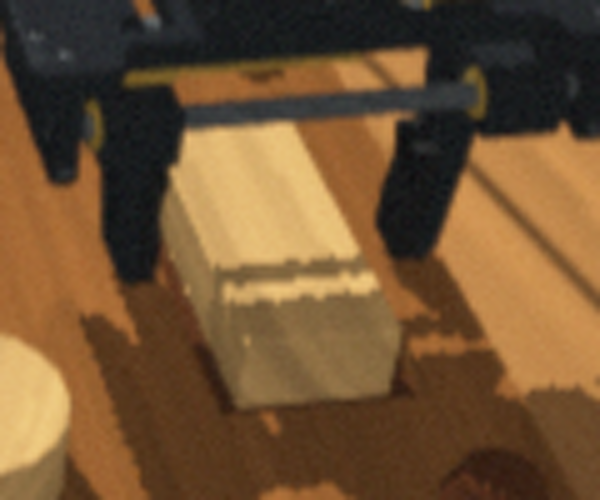

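It dropped. Opening fully, then going straight up and clear of the view.

play_rows(targets=[{"jaw": 0, "dx": 0, "dy": 0, "dz": 0, "yaw": 0}, {"jaw": 0, "dx": 0, "dy": 0, "dz": 0.0, "yaw": 0}, {"jaw": 0, "dx": 0, "dy": 0, "dz": -0.02, "yaw": 0}, {"jaw": 0, "dx": 0, "dy": 0, "dz": -0.03, "yaw": 0}, {"jaw": 0, "dx": 0, "dy": 0, "dz": -0.04, "yaw": 0}])

```text
clock: 9.5
tool_pos: [0.6305, 0.0099, 0.1231]
eef_rot: [0.771, 0.636, 0.005, -0.01]
contact_force: [0.6, 0.5, 0.8]
opening: 1.004
```

play_rows(targets=[{"jaw": 0, "dx": 0, "dy": 0, "dz": -0.04, "yaw": 0}, {"jaw": 0, "dx": 0, "dy": 0, "dz": -0.04, "yaw": 0}, {"jaw": 0, "dx": -0.045, "dy": 0, "dz": 0, "yaw": 0}, {"jaw": 0, "dx": -0.045, "dy": 0, "dz": 0, "yaw": 0}, {"jaw": 0, "dx": -0.045, "dy": 0, "dz": 0, "yaw": 0}])

```text
clock: 10.0
tool_pos: [0.6107, -0.1159, 0.2113]
eef_rot: [0.766, 0.642, 0.013, -0.007]
contact_force: [0.1, 0.0, -0.3]
opening: 1.0
```

play_rows(targets=[{"jaw": 0, "dx": -0.045, "dy": 0, "dz": 0, "yaw": 0}, {"jaw": 0, "dx": -0.045, "dy": 0, "dz": 0, "yaw": 0}, {"jaw": 0, "dx": -0.045, "dy": 0, "dz": 0, "yaw": 0}, {"jaw": 0, "dx": 0, "dy": 0, "dz": 0, "yaw": 0}, {"jaw": 0, "dx": 0, "dy": 0, "dz": 0, "yaw": 0}])

```text
clock: 10.5
tool_pos: [0.5823, -0.2642, 0.2069]
eef_rot: [0.77, 0.638, 0.011, -0.006]
contact_force: [0.6, -0.1, -0.4]
opening: 1.001
```

```bash
bash go.sh 0.635 0.0112 0.2 78.7;python3 - <<'E'
from h import *
for n,roi in (("top",(265,70,365,145)),("side",(320,200,415,290))):
    s=r.snapshot(n);cv2.imwrite(f"pics/{n}6.png",s["frame"][:,:,::-1])
    Z=hmap(s)[...,2];hsv=cv2.cvtColor(s["frame"],cv2.COLOR_RGB2HSV)
    m=(Z>.041)&(Z<.06)
    print(n,"blank",rect(m,s,.048,roi))
    P=hmap(s);k=np.zeros(Z.shape,bool);k[roi[1]:roi[3],roi[0]:roi[2]]=1;k&=m
    k=cv2.erode(k.astype(np.uint8),np.ones((5,5)))>0
    A=np.c_[P[k][:,:2]-P[k][:,:2].mean(0),np.ones(k.sum())];print("plane",np.linalg.lstsq(A,P[k][:,2],rcond=None)[0].round(4))
    if n=="top": print("disc",rect(Z>.053,s,.058,(320,150,380,205)))
E
```

```text
t 10.5 pos [ 0.5823 -0.2642  0.2069] tx 79.25 tilt [ 0.01   0.022 -1.   ] q [ 0.64  0.78 -0.52  1.54  0.43  0.93 -0.2 ]
tool delta [0.2801 0.0004 0.0135] yaw 0.0096 F [ 0.6 -0.1 -0.4] open 1.001
top blank (array([633.88128662,  12.42053986]), 109.43427276611328, 52.357879638671875, 78.83734130859375)
plane [-0.0049  0.0004  0.0486]
disc (array([503.30303955, -40.9613533 ]), 63.17122268676758, 61.33329391479492, -2.0048675537109375)
side blank (array([632.58294678,   9.74115753]), 116.66356658935547, 53.62555694580078, 78.85491943359375)
plane [-0.0025  0.0018  0.0484]
```

View pics/top6.png

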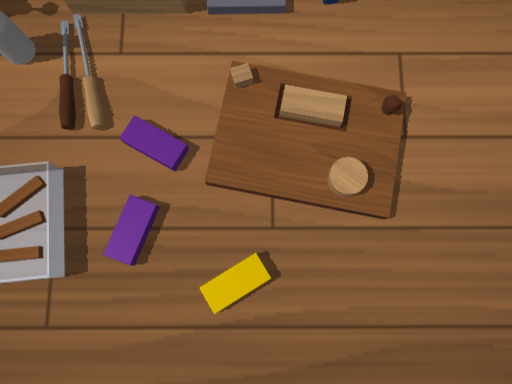

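View pics/side6.png

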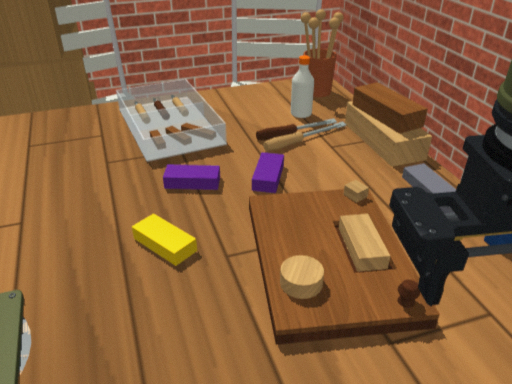

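The blank lies flat in the pocket, with its top at 48 mm and a slope under 0.3°. The disc has not moved and the arm is clear, so I'm handing in.

```bash
python3 -c "
from plant import r
print(r.finish_job())"
```

```text
the job is handed in; nothing more can be done
None
```

The oblong blank is in the pocket, lying flat on its floor, and I handed the job in at about 10.6 s. I gripped it lightly across its 50 mm width (10 N) and slid it along the board at constant height, turning it about 17° to line up. I opened the jaws over the pocket so it dropped in, then moved up and clear.

- **Blank:** its top is at 48.5 mm in both camera views, as expected for home. Its slope is under 0.3°, it is aligned with the pocket to about 0.2°, and its centre is within about 2–3 mm of the pocket's centre.
- **Round blank:** it measures in the same place as before, to the pixel.
- **Forces:** the contact forces reported after each move were never above about 2 N.
- **Disagreement:** the side view gave the blank's outline as 117 by 54 mm, against 109 by 52 mm from the top. The side mask probably took in some of the blank's sides, so I relied on the top view for position.

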